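Take and lock a piston-depth reading

TASK

Measure how deep the piston sits in the cylinder block: take the depth gauge from its stand, set its foot flat across the bore, lower the probe until it rests on the piston without pushing the piston down, and lock the slide there by pressing the red lever fully down. Then put the gauge back on its stand with the reading still locked, the foot flat on both saddles between their lips, and let go; leave the other things on the bench as they stand.

Things in the scene. Friction and masses are not known exactly. Their poses are not given: they have to be found in the camera images.
- gauge_grip (a point): Centre of the depth gauge's upright black ribbed handle, 26 x 20 x 48 mm (x, y, z), on top of a steel beam (14 x 8 mm); handle, beam and probe are one piece. Grip it across y: the raised lever is on its +x side. z up the beam, x to the lever side. Centre 142 mm above the probe's tip. Whole gauge 0.6 kg, balanced near the beam; half a turn about z it works as well.
- probe_tip (a point): Probe: centre of the flat 8 mm round lower end of the beam. Axes as the handle's. Probe and beam weigh about 2 N.
- foot (a point): Centre of the underside of the steel foot, 160 x 44 x 12 mm (x to the lever, y, z), free to slide on the beam; the clamp on it is 46 mm high, 34 mm wide. Held by the handle with the lever up, the foot hangs with its underside level with the tip; when the foot stands on something, the beam sinks through it until the probe touches or the handle meets the clamp.
- gauge_slide (a joint): How far the probe stands out below the foot's underside, m: 0 = level with it, 0.065 = fully out (handle on the clamp). This is the reading. Slides freely with the lever up, clamped with it down (holds about 60 N).
- gauge_lock (a joint): Cam lever of the clamp, rad: 0 = raised (slide free), 0.9 = fully down along the foot (slide locked; counts above 0.8). Starts raised (0 to 0.15). Pivot 28 mm from the beam towards +x, 34 mm above the foot's underside, axis along the foot's y. It stays where it is left; about 4 to 6 N at the pad move it.
- lever_pad (a point): Middle of the top of the red pad (26 x 16 x 7 mm) at the lever's end, to be pressed straight down. Raised: about 65 mm from the beam towards the foot's +x, 89 mm above its underside; locked: 94 mm and 40 mm. Axes turn with the lever: x points from the pivot 0.9 rad below the lever.
- bore_mouth (a point): Centre of the bore's mouth in the bright top of the fixed grey cylinder block, 150 x 120 x 80 mm (x, y, z; top 80 mm above the bench). Bore upright, 56 mm wide. Four studs, 9 mm thick, 22 mm tall, stand on the top 62 mm (x) and 47 mm (y) from the centre; the foot lies between them along the block's x, either way round. z up.
- crown (a point): Centre of the flat top of the piston (54 mm wide) inside the bore, 25 to 55 mm below the mouth, different each time. It sits tight on its seals and gives way only at about 60 N.
- stand_seat (a point): Centre of the gauge's fixed stand, at the height of its saddles, 80 mm above the bench. Two posts, 52 mm either way in x, carry black saddles 24 mm (x) x 78 mm (y), with rounded side lips 5.5 mm high, 55 mm apart in y, for the 44 mm foot. Foot along x over both saddles; the beam hangs between the posts (72 mm free below). The gauge starts here, probe fully out.
- old_piston_mid (a point): Middle of a loose steel piston standing on the bench, 56 mm in diameter, 92 mm tall; bystander.
- red_spray_mid (a point): Middle of a loose red and white spray can, standing, 54 mm in diameter, 185 mm tall (origin 92 mm up); bystander.
- valve_block_mid (a point): Middle of a loose grey valve block, 71 x 104 x 54 mm; bystander.
- paste_tub_mid (a point): Middle of a loose white and green tub, 87 mm in diameter, 83 mm tall; bystander.
- gauge: The whole depth gauge (beam, handle, foot and lever); origin and axes as the probe's tip.

How it is judged (in metres and radians):
On the way, in this order (a step that is already met when the one before it is completed fails the run):
1. foot flat on the block over the bore and the probe resting on the piston, lever still up (z of foot in the frame of bore_mouth between -0.002 and 0.002 m and angle between foot's own z axis and vertical below 0.04 rad and horizontal distance between probe_tip and bore_mouth below 0.02 m and z of probe_tip in the frame of crown between -0.003 and 0.0015 m and value of joint gauge_lock below 0.4 rad), for 0.2 s.
2. slide locked there: lever fully down with foot and probe still in place (z of foot in the frame of bore_mouth between -0.002 and 0.002 m and angle between foot's own z axis and vertical below 0.04 rad and horizontal distance between probe_tip and bore_mouth below 0.02 m and z of probe_tip in the frame of crown between -0.003 and 0.0015 m and value of joint gauge_lock above 0.8 rad), for 0.3 s.
At the end, for the whole second after the job is handed in: The gauge rests on its stand, foot flat on both saddles (height within 2 mm, tilt under 0.04 rad) between the lips: within 30 mm of the middle along the stand, 10 mm across, 0.15 rad in direction, either way round; lever above 0.8 rad; slide still between 0.020 and 0.060 m; at rest (z of foot in the frame of stand_seat between -0.002 and 0.0025 m and x of foot in the frame of stand_seat between -0.03 and 0.03 m and y of foot in the frame of stand_seat between -0.01 and 0.01 m and angle between the x axis of foot and the x axis of stand_seat, either way round below 0.15 rad and angle between foot's own z axis and vertical below 0.04 rad and value of joint gauge_lock above 0.8 rad and value of joint gauge_slide between 0.02 and 0.06 m and linear speed of gauge below 0.02 m/s); the robot touches nothing.
It fails at once if the piston in the bore is pushed from its place (2 mm) (distance of crown from where it was at the start of the episode above 0.002 m).
It fails at once if the locked slide is forced along the beam (value of joint gauge_lock above 0.8 rad and (velocity of joint gauge_slide above 0.1 m/s or velocity of joint gauge_slide below -0.1 m/s)).
It fails at once if a bystander (loose piston, spray can, valve block, tub) is shoved more than 30 mm or tipped over (distance of any of old_piston_mid, red_spray_mid, valve_block_mid, paste_tub_mid from where it was at the start of the episode above 0.03 m or angle between any of old_piston_mid, red_spray_mid, valve_block_mid, paste_tub_mid's own z axis and vertical above 0.5 rad).
It also fails if it takes over 72 s, if anything falls off the work surface, if the arm or the gripper's body presses on something with over 40 N, if the wrist force passes 120 N, or if a joint passes its speed limit or range.

ROBOT

A 6-joint arm with a two-finger parallel gripper is mounted at the origin on a cart in front of the work surface, level with it; the furniture and walls round the work are solid. World frame = base frame: x ahead of the robot, y to its left, z up, the work surface at z = 0. Lengths are in mm, angles in rad, forces in N, time in s.
With the tool pointing down it reaches from about 350 to 975 mm from the base axis. Payload 7.1 kg.
Tool frame: the origin (TCP) lies on the front face of the gripper's body, between the roots of the fingers; the fingertips stand 80 mm ahead of it and the grasp point (between the pads) lies 61 mm ahead of it (ctrl.tcp_to_grasp is the distance from the TCP to the grasp point, in mm); z points along the fingers, y is the direction in which the jaws open and shut (so a half turn about z gives the same grasp; the last joint's range is limited). The gripper opens to 88 mm and grips with 3 to 60 N. Pads are 20 mm wide; open, the fingers measure 115 mm over their backs; the gripper's body (75 mm by 178 mm) begins 61 mm behind the grasp point.
Start: joints at [-1.286, 0.423, 1.63, -0, 1.089, -0.019], TCP at [186.986, -596.357, 302.675] pointing down, gripper open.
Joint ranges: [-3, 3], [-0.9, 2.11], [0.09, 2.58], [-1.31, 4.45], [0.11, 2.69], [-2.54, 2.54]. Speed limits (rad/s): [2.39, 2.39, 3.01, 3.14, 3.14, 3.14].

INTERFACE

Orientations are given as a rotation vector (axis times angle).
In Python, from workcell import telemetry, get_image, ctrl gives the robot as it stands.
- The arm moves only by the tool send_rows, never from a script. Its argument "rows" is a list of rows, each a list of 5 numbers: the shift along the tool's x, y, z in m, then the turn about the tool's z in rad, then the opening, from -1 (shut) to 1 (fully open). A call has 1 to 5 rows; each row shifts and turns the commanded pose from where the row before left it, along the tool's axes as they then stand; what a row does not reach is not made up. A row lasts 1/10 s, in which the tool goes at most 50 mm and 8.59 degrees, less where a joint would pass 70% of its speed; a pose out of reach is approached as far as the arm can. A call with a gripper value outside its range is refused whole. The fingers move at their own pace and stop on an object; the grip force is fixed at half the most. Time passes only in rows, so rows that do not move let the fingers close. It gives the time, the measured TCP pose, the force and the opening at its end, in the units of the state.
- telemetry.get_obs(): the state, without advancing time (a new reading comes with each control period).
- get_image(name): name is "scene" or "top" or "wrist"; returns a dict with "color" (400x640x3 uint8, blue, green, red), "z_map" (400x640 float32, mm along the optical axis (not along the pixel's ray), 0 where there is no reading), "camera_matrix" (3x3 intrinsics, pixels), "k1" (the pictures are not rectified: a ray, as slopes to the right and down, at radius r is drawn at 1 + k1 r^2 times it, then the intrinsics apply), "rvec" (rotation vector, rad) and "tvec" (3), from world to camera coordinates, as OpenCV has them. Camera axes: x right, y down, z forward; pixel columns grow to the right and rows downward; lengths in mm; the calibration is good to about 2 mm. A picture is of the moment at which its call begins.
- ctrl.close_job(): hands the job in, once; it reports no verdict.
The state is a dict: "t": time; "qpos": joint angles; "qvel": joint speeds; "joint_torque": joint torques, N m; "ee_pos": TCP position; "orientation": TCP orientation; "ft_force": force on the tool from outside, world axes, zero at the start; "moment": the same for the moment, N m; "width": finger opening in mm.
Only numpy, scipy, OpenCV 4.12 (cv2) and the standard library are available. Lean on these libraries where they do the work, as an engineer would, in place of code of your own. Each camera call takes 0.05 s, during which the arm holds its last target.

## Working session

There is one attempt and no reset: what is moved stays moved. The work goes in short steps, Python scripts to look and compute and a tool call to move; the robot and the scene stay as the last step left them, time stands still between calls to the robot, and variables do not carry over. Pictures are saved under pics/ and viewed, and the job is handed in when it is done.

Besides the shell and the picture viewer there is one more tool, called after "Call:" as name(argument=value, ...) on one line, values as JSON. send_rows: Moves the arm, as the interface text tells. Its arguments: {"type":"object","properties":{"rows":{"type":"array"}},"required":["rows"]}

```bash
ls; mkdir -p pics
cat > h.py <<'E'
import numpy as np, cv2
from scipy.spatial.transform import Rotation as R
from workcell import telemetry, get_image, ctrl
def save(name,fn):
    im=get_image(name); cv2.imwrite('pics/'+fn+'.png',im['color']); np.savez('pics/'+fn+'.npz',**{k:np.array(v) for k,v in im.items()}); return im
def load(fn): return dict(np.load('pics/'+fn+'.npz'))
def und(im,px):
    K=np.array(im['camera_matrix']);k1=float(im['k1'])
    return cv2.undistortPoints(np.array(px,float).reshape(-1,1,2),K,np.array([k1,0,0,0.])).reshape(-1,2)
def ray(im,px):
    d=np.c_[und(im,px),np.ones(len(np.atleast_2d(px)))]
    Rm=R.from_rotvec(np.array(im['rvec']).ravel()).as_matrix();t=np.array(im['tvec']).ravel()
    return -Rm.T@t, d@Rm
def plane(im,px,z):
    c,d=ray(im,px); return c+d*((z-c[2])/d[:,2])[:,None]
def depthpts(im,px):
    px=np.atleast_2d(px); c,d=ray(im,px); z=np.array(im['z_map'])[px[:,1].astype(int),px[:,0].astype(int)]
    return c+d*z[:,None]
def cloud(im):
    v,u=np.mgrid[0:400,0:640]; px=np.c_[u.ravel(),v.ravel()]
    p=depthpts(im,px).reshape(400,640,3); p[np.array(im['z_map'])<=0]=np.nan; return p
E
python3 - <<'E'
from h import *
for n in ['scene','top','wrist']:
    im=save(n,n+'0'); print(n,im['k1'],-R.from_rotvec(np.array(im['rvec']).ravel()).as_matrix().T@np.array(im['tvec']).ravel())
o=telemetry.get_obs();print(o)
E
```

```text
pics
scene -0.05695029766902336 [178.18223483 727.40317698 557.15863424]
top 0.016137565511729162 [ 495.18707048  -18.59241475 1084.63795101]
wrist -0.04597179273317451 [ 260.84395015 -573.41184456  383.51857159]
{'t': 0.15, 'qpos': array([-1.28598901e+00,  4.23698554e-01,  1.63046116e+00,  7.63443042e-06,
        1.08857550e+00, -1.90046565e-02]), 'qvel': array([ 0.00077984, -0.00141032, -0.00274663, -0.00254534, -0.00022691,
       -0.00042788]), 'joint_torque': array([ 3.88136141e-04, -5.44984496e+01, -2.73920864e+01,  6.44131098e-02,
        2.05361203e-02, -7.13207464e-05]), 'ee_pos': array([ 186.91108969, -596.07241359,  302.0803848 ]), 'orientation': array([-3.10429600e+00, -4.75216463e-01,  2.27211622e-04]), 'ft_force': array([-0.45166603, -0.13759694, -0.11098787]), 'moment': array([-0.01016342, -0.01052591,  0.00254438]), 'width': 88.22337890224888}
```

View pics/scene0.png

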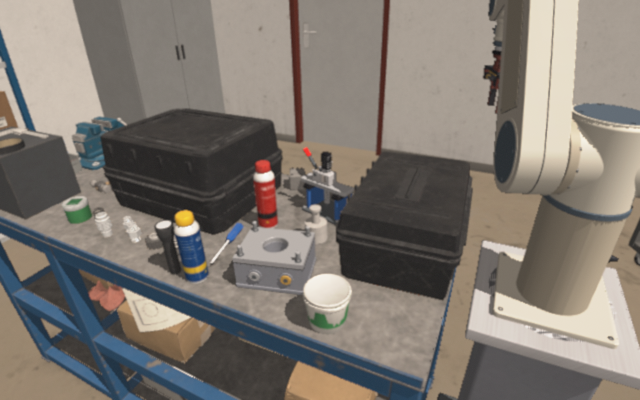

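View pics/top0.png

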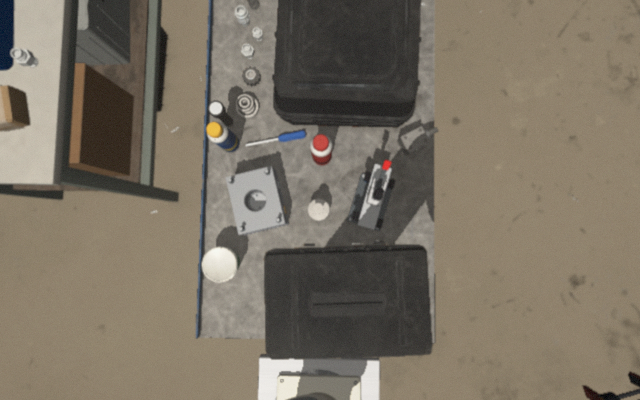

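The scene view shows the gauge on its blue stand around (322,185), the cylinder block at (275,258), spray can at (264,195), and tub at (327,300). In the top view the block is at (256,200), the gauge at (373,195) with its red pad at (387,165), the can at (320,150), and the piston at (318,209).

Run:
```python
from h import *
a=cv2.imread('pics/top0.png'); c=a[110:290,190:430]; cv2.imwrite('pics/top0c.png',cv2.resize(c,None,fx=3.3,fy=3.3,interpolation=cv2.INTER_CUBIC))
a=cv2.imread('pics/scene0.png'); c=a[130:330,200:400]; cv2.imwrite('pics/scene0c.png',cv2.resize(c,None,fx=3,fy=3,interpolation=cv2.INTER_CUBIC))
im=load('top0'); P=cloud(im)
for n,(u,v) in dict(block=(240,200),handle=(376,188),pad=(387,165),can=(320,148),opist=(318,209),tub=(220,265),case1=(345,300),case1b=(345,252),case2=(345,100),bore=(252,200),vb=(412,138),table=(300,180)).items(): print(n,P[v,u].round(1))
```

```text
block [559.1 205.6  82.4]
handle [ 585.7 -124.5  178.6]
pad [ 640.4 -150.6  167.5]
can [673.7   4.  187.6]
opist [539.5   8.5  93.2]
tub [395.8 251.   78.3]
case1 [332.4 -58.3 168.2]
case1b [439.3 -56.9 164.2]
case2 [773.2 -49.6 225.4]
bore [563.  185.5  29.9]
vb [ 730.8 -231.7   51. ]
table [621.8  61.6   1.4]
```

View pics/top0c.png

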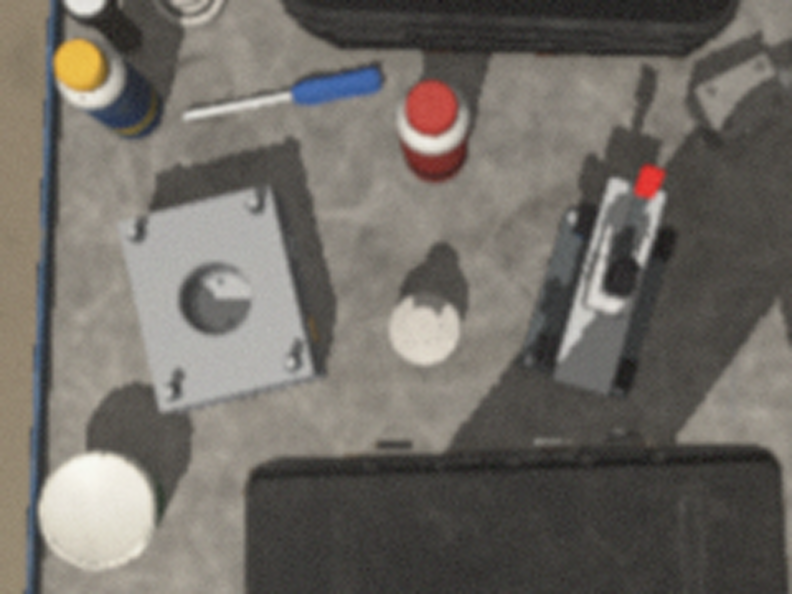

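View pics/scene0c.png

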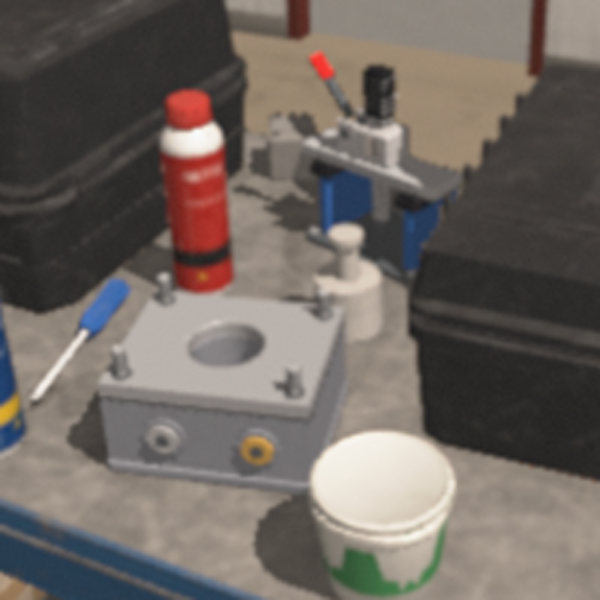

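Run:
```python
from h import *
im=load('top0'); P=cloud(im)
def rect(m,lab,z):
    m=cv2.morphologyEx(m.astype(np.uint8)*255,cv2.MORPH_OPEN,np.ones((3,3)))
    cs,_=cv2.findContours(m,cv2.RETR_EXTERNAL,cv2.CHAIN_APPROX_NONE)
    c=max(cs,key=cv2.contourArea).reshape(-1,2).astype(float)
    q=plane(im,c,z)[:,:2].astype(np.float32); r=cv2.minAreaRect(q); print(lab,len(q),r, cv2.boxPoints(r).round(1).tolist())
X,Y,Z=P[...,0],P[...,1],P[...,2]
blk=(Z>73)&(Z<90)&(Y>100)&(Y<300)&(X>465)&(X<700); rect(blk,'block',80)
# bore: hole inside
ys,xs=np.where((Z<70)&(np.hypot(X-560,Y-180)<45)); q=plane(im,np.c_[xs,ys],80)
print('bore',q.mean(0), np.ptp(q,axis=0),len(q), 'floor z',np.sort(Z[ys,xs])[::60].round(1))
ft=(Z>84)&(Z<100)&(Y<-60)&(Y>-220)&(X>470)&(X<700); rect(ft,'foot',92)
h=(Z>172)&(Z<190)&(np.hypot(X-590,Y+125)<40); ys,xs=np.where(h); q=plane(im,np.c_[xs,ys],181);print('handle',np.median(P[h],0),len(xs)); rect(h,'h',181)
b,g,r=[im['color'][...,i].astype(int) for i in range(3)]
m=(r>150)&(g<80)&(b<80)&(Y<-60)&(X<700); ys,xs=np.where(m); print('pad',xs.mean(),ys.mean(),plane(im,[[xs.mean(),ys.mean()]],167),np.median(P[m],0),len(xs))
```

```text
block 235 ((561.1256103515625, 168.88046264648438), (150.236572265625, 120.78091430664062), 14.694367408752441) [[473.1000061035156, 208.1999969482422], [503.79998779296875, 91.4000015258789], [649.0999755859375, 129.5], [618.5, 246.39999389648438]]
bore [560.74309246 167.98579781  80.        ] [53.26216568 51.02090652  0.        ] 357 floor z [18.2 32.3 33.7 34.5 35.8 41.1]
foot 76 ((526.4483642578125, -116.58135986328125), (44.31892395019531, 59.49500274658203), 74.77510833740234) [[491.8999938964844, -130.1999969482422], [549.2999877929688, -145.8000030517578], [561.0, -103.0], [503.6000061035156, -87.4000015258789]]
handle [ 574.21235114 -129.09219912  179.85231949] 103
h 34 ((574.2947998046875, -129.4474639892578), (19.665634155273438, 25.90324592590332), 76.79519653320312) [[559.4000244140625, -136.10000610351562], [584.7000122070312, -142.0], [589.2000122070312, -122.80000305175781], [563.9000244140625, -116.9000015258789]]
pad 386.04918032786884 164.49180327868854 [[ 641.6509416  -148.48371894  167.        ]] [ 642.20901722 -148.31007447  167.46836346] 61
```

The block centre is about (561,168.5) at heading +14.7°. The handle is at (574,-129) with heading about -15°. The crown depth is roughly 47 mm. Next I turn the tool and approach above the gauge.

Call:
send_rows(rows=[[0,0,-0.02,0.142,1],[0,0,-0.02,0.142,1],[0,0,0,0.142,1],[0,0,0,0.142,1],[0,0,0,0,1]])

```text
t: 0.65
ee_pos: [186.9, -596.2, 342.6]
orientation: [-3.114, 0.416, 0.0]
ft_force: [-0.6, 0.9, 0.8]
width: 87.9
```

```bash
cat >> h.py <<'E'
def state():
    o=telemetry.get_obs(); Rm=R.from_rotvec(o['orientation']).as_matrix()
    print('t',round(o['t'],2),'pos',o['ee_pos'].round(1),'head',np.degrees(np.arctan2(Rm[1,0],Rm[0,0])).round(2),'zdown',Rm[:,2].round(3),'F',o['ft_force'].round(1),'M',o['moment'].round(2),'w',round(o['width'],1),'q',o['qpos'].round(2)); return o,Rm
def delta(target):
    o,Rm=state(); d=Rm.T@(np.array(target)-o['ee_pos']); print('tool delta mm',d.round(1)); return d
E
python3 -c "
from h import *
delta([520,-114,330])"
```

```text
t 0.65 pos [ 186.9 -596.2  342.6] head -15.21 zdown [-0.  0. -1.] F [-0.6  0.9  0.8] M [ 0.02 -0.01 -0.02] w 87.9 q [-1.29  0.38  1.59  0.    1.17  0.55]
tool delta mm [ 194.9 -552.7   12.7]
```

Call:
send_rows(rows=[[0.014,-0.0395,0,0,1],[0.014,-0.0395,0,0,1],[0.014,-0.0395,0,0,1],[0.014,-0.0395,0,0,1],[0.014,-0.0395,0,0,1]])

```text
t: 1.15
ee_pos: [306.7, -422.5, 342.4]
orientation: [-3.115, 0.407, 0.0]
ft_force: [0.8, -0.4, -0.0]
width: 87.8
```

Call:
send_rows(rows=[[0.014,-0.0395,0,0,1],[0.014,-0.0395,0,0,1],[0.014,-0.0395,0,0,1],[0.014,-0.0395,0,0,1],[0.014,-0.0395,0,0,1]])

```text
t: 1.65
ee_pos: [425.9, -250.0, 342.6]
orientation: [-3.115, 0.407, 0.0]
ft_force: [0.5, 0.3, -0.4]
width: 87.7
```

Call:
send_rows(rows=[[0.014,-0.0395,0,0,1],[0.014,-0.0395,0,0,1],[0.014,-0.0395,0,0,1],[0.013,-0.0395,0,0,1],[0,0,0,0,1]])

```text
t: 2.15
ee_pos: [521.6, -110.1, 342.5]
orientation: [-3.115, 0.401, -0.001]
ft_force: [0.4, -0.7, -0.5]
width: 87.9
```

```bash
python3 -c "
from h import *
im=save('wrist','w1'); delta([520,-114,330])
Rm=R.from_rotvec(np.array(im['rvec']).ravel()).as_matrix();print(Rm[2],-Rm.T@np.array(im['tvec']).ravel())"
```

```text
t 2.2 pos [ 520.4 -111.7  342.3] head -14.71 zdown [-0.001  0.    -1.   ] F [-1.2 -0.1 -0.8] M [0.04 0.04 0.  ] w 87.9 q [-0.23  0.24  1.8   0.    1.1   1.59]
tool delta mm [ 0.2  2.3 12.3]
[-0.27368525  0.07328187 -0.95902354] [ 596.48688877 -130.57760426  424.05342005]
```

View pics/w1.png

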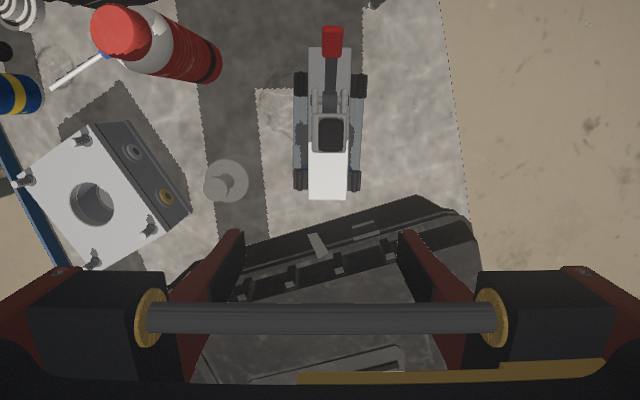

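Wrist view: the gauge is at (330,130), pointing along the image column axis. Its red pad is at (333,40), and the foot spans rows 45–200 and columns 308–352. The bore is at (92,203).

Run:
```python
from h import *
im=load('w1'); P=cloud(im); X,Y,Z=P[...,0],P[...,1],P[...,2]
def rect(m,lab,z):
    m=cv2.morphologyEx(m.astype(np.uint8)*255,cv2.MORPH_OPEN,np.ones((3,3)))
    cs,_=cv2.findContours(m,cv2.RETR_EXTERNAL,cv2.CHAIN_APPROX_NONE)
    c=max(cs,key=cv2.contourArea).reshape(-1,2).astype(float)
    q=plane(im,c,z)[:,:2].astype(np.float32); r=cv2.minAreaRect(q); b=cv2.boxPoints(r);print(lab,np.round(r[0],1),np.round(r[1],1),r[2], b.round(1).tolist())
near=(Y<-60)&(Y>-220)&(X<720)&(X>470)
for lo,hi,z in ((172,190,181),(86,98,92)): rect(near&(Z>lo)&(Z<hi),str(z),z)
m=near&(Z>172)&(np.hypot(X-574,Y+129)<25);print('handle pts',m.sum(),np.median(P[m],0))
b,g,r=[im['color'][...,i].astype(int) for i in range(3)]
m=near&(r>130)&(g<70)&(b<70); print('pad',np.median(P[m],0),m.sum())
rect((Z>75)&(Z<88)&(Y>90),'blk',80)
ys,xs=np.where((Z<72)&(np.hypot(X-561,Y-168)<40)); q=plane(im,np.c_[xs,ys],80);print('bore',q.mean(0),np.ptp(q,axis=0))
sad=near&(Z>70)&(Z<90)&(r<60); rect(sad,'saddle',82)
```

```text
181 [ 573.6 -132.1] [19.5 24.6] 75.35491180419922 [[559.2000122070312, -138.39999389648438], [583.0, -144.60000610351562], [588.0, -125.80000305175781], [564.0999755859375, -119.5]]
92 [ 545.8 -124.8] [ 43.1 101. ] 74.68998718261719 [[491.3999938964844, -132.3000030517578], [588.7999877929688, -159.0], [600.2000122070312, -117.4000015258789], [502.79998779296875, -90.69999694824219]]
handle pts 816 [ 573.87527565 -131.95157722  179.88176222]
pad [ 647.85606526 -150.53183569  174.84473903] 19
blk [559.8 165.4] [150.7 124.4] 14.648898124694824 [[471.20001220703125, 206.5], [502.70001220703125, 86.0999984741211], [648.5, 124.19999694824219], [617.0, 244.60000610351562]]
bore [559.77268847 163.03161872  80.        ] [53.64222657 52.5661271   0.        ]
saddle [ 607.  -173.6] [16.3 23.4] 73.53915405273438 [[593.5, -178.10000610351562], [615.9000244140625, -184.8000030517578], [620.5999755859375, -169.10000610351562], [598.0999755859375, -162.39999389648438]]
```

Call:
send_rows(rows=[[0.0185,0.0017,0,0.006,1],[0.019,0.0017,0,0,1],[0.019,0.0017,0.02,0,1],[0,0,0.03,0,1],[0,0,0.03,0,1]])

```text
t: 2.7
ee_pos: [572.5, -134.9, 261.8]
orientation: [3.113, -0.421, 0.001]
ft_force: [0.1, -0.1, -0.3]
width: 87.8
```

Call:
send_rows(rows=[[0,0,0.02,0,1],[0,0,0.01,0,1],[0,0,0.01,0,1],[0,0,0,0,1]])

```text
t: 3.1
ee_pos: [572.2, -133.8, 222.0]
orientation: [-3.113, 0.423, 0.002]
ft_force: [0.2, -0.5, -0.3]
width: 88.0
```

```bash
python3 -c "
from h import *
save('scene','s2');save('wrist','w2');delta([573.8,-131,221])
a=cv2.imread('pics/s2.png')[120:300,240:420];cv2.imwrite('pics/s2c.png',cv2.resize(a,None,fx=3,fy=3,interpolation=cv2.INTER_CUBIC))"
```

```text
t 3.2 pos [ 573.  -133.7  223.4] head -15.47 zdown [ 0.001 -0.    -1.   ] F [ 0.5  0.1 -0. ] M [-0.02 -0.01 -0.02] w 88.1 q [-0.25  0.47  1.77 -0.    0.9   1.59]
tool delta mm [-0.  -2.8  2.4]
```

View pics/s2c.png

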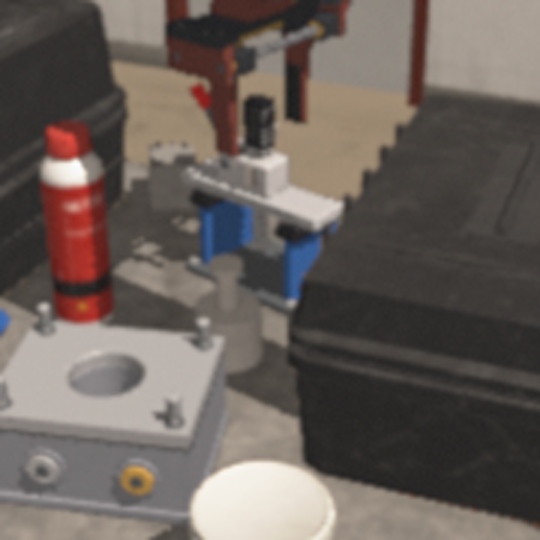

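View pics/w2.png

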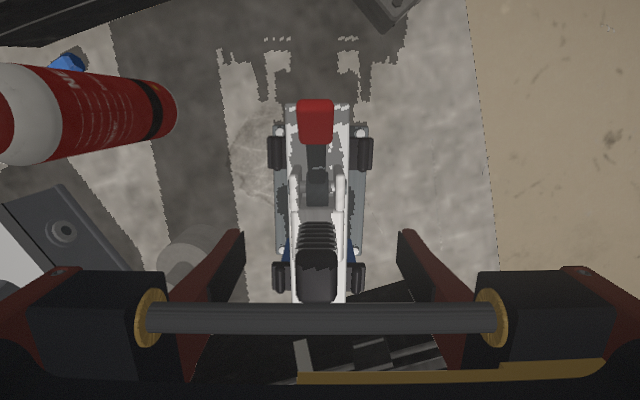

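The wrist view shows the handle at column 316 with the jaw middle at about 320. In the scene crop the fingers are at (222,130) and (297,95), one on each side of the handle. I make a small correction and close.

Call:
send_rows(rows=[[0,-0.0018,0.002,0,1],[0,0,0,0,0],[0,0,0,0,-1],[0,0,0,0,-1],[0,0,0,0,-1]])

```text
t: 3.7
ee_pos: [573.3, -131.6, 220.9]
orientation: [3.113, -0.423, 0.0]
ft_force: [0.2, -0.6, 0.7]
width: 59.1
```

Call:
send_rows(rows=[[0,0,0,0,-1],[0,0,0,0,-1],[0,0,0,0,-1],[0,0,0,0,-1]])

```text
t: 4.1
ee_pos: [573.2, -131.6, 220.7]
orientation: [-3.113, 0.423, 0.0]
ft_force: [-0.0, -0.6, 0.8]
width: 27.5
```

```bash
python3 -c "
from h import *
state()"
```

```text
t 4.1 pos [ 573.2 -131.6  220.7] head -15.48 zdown [-0.  0. -1.] F [-0.  -0.6  0.8] M [ 0.04 -0.02  0.04] w 27.5 q [-0.25  0.47  1.77  0.    0.9   1.6 ]
```

Call:
send_rows(rows=[[0,0,0,0,-1],[0,0,0,0,-1],[0,0,0,0,-1]])

```text
t: 4.4
ee_pos: [573.2, -131.6, 220.7]
orientation: [3.113, -0.423, -0.0]
ft_force: [-0.1, -0.5, -0.5]
width: 19.8
```

```bash
python3 -c "
from h import *
state()"
```

```text
t 4.4 pos [ 573.2 -131.6  220.7] head -15.48 zdown [-0. -0. -1.] F [-0.1 -0.5 -0.5] M [ 0.02 -0.03  0.01] w 19.8 q [-0.25  0.47  1.77 -0.    0.9   1.59]
```

Gripped at width 19.8 with no side force. Next I lift.

Call:
send_rows(rows=[[0,0,-0.01,0,-1],[0,0,-0.015,0,-1],[0,0,-0.015,0,-1],[0,0,-0.012,0,-1],[0,0,-0.008,0,-1]])

```text
t: 4.9
ee_pos: [573.2, -131.6, 282.5]
orientation: [3.113, -0.423, 0.002]
ft_force: [0.3, -0.2, -2.5]
width: 20.3
```

Call:
send_rows(rows=[[0,0,-0.005,0,-1],[0,0,-0.005,0,-1],[0,0,-0.01,0,-1],[0,0,-0.02,0,-1],[0,0,0,0,-1]])

```text
t: 5.4
ee_pos: [574.6, -131.9, 323.1]
orientation: [3.112, -0.423, 0.007]
ft_force: [1.2, -0.5, -4.3]
width: 19.9
```

```bash
python3 -c "
from h import *
save('scene','s3');save('wrist','w3');state()
a=cv2.imread('pics/s3.png')[100:300,220:420];a=cv2.resize(a,None,fx=2.5,fy=2.5,interpolation=cv2.INTER_CUBIC);cv2.imwrite('pics/s3c.png',a)"
```

```text
t 5.5 pos [ 573.3 -131.7  320.7] head -15.48 zdown [ 0.001 -0.    -1.   ] F [-0.6 -0.3 -5.3] M [ 0.1   0.08 -0.02] w 19.8 q [-0.25  0.35  1.7   0.    1.09  1.6 ]
```

View pics/s3c.png

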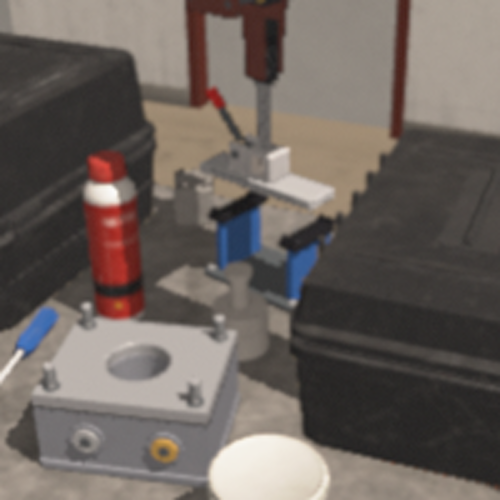

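Call:
send_rows(rows=[[0,0,-0.02,0,-1],[0,0,-0.025,0,-1],[0,0,-0.025,0,-1],[0,0,-0.015,0,-1],[-0.004,-0.0137,0,0,-1]])

```text
t: 6.0
ee_pos: [573.7, -118.2, 406.9]
orientation: [3.112, -0.426, 0.005]
ft_force: [2.2, -0.2, -6.2]
width: 19.7
```

Call:
send_rows(rows=[[-0.008,-0.025,0,0,-1],[-0.01,-0.03,0,0,-1],[-0.01,-0.03,0,0,-1],[-0.01,-0.03,0,0,-1],[-0.01,-0.03,0,0,-1]])

```text
t: 6.5
ee_pos: [564.3, 37.2, 403.4]
orientation: [3.113, -0.423, -0.005]
ft_force: [0.4, 0.2, -6.1]
width: 19.9
```

Call:
send_rows(rows=[[-0.01,-0.03,0,0,-1],[-0.01,-0.03,0,0,-1],[-0.01,-0.03,0,0,-1],[-0.006,-0.02,0,0,-1],[-0.004,-0.015,0,-0.05,-1]])

```text
t: 7.0
ee_pos: [559.1, 168.4, 403.6]
orientation: [3.122, -0.339, -0.005]
ft_force: [-0.3, -0.4, -5.2]
width: 19.6
```

Call:
send_rows(rows=[[0,0,0,-0.11,-1],[0,0,0,-0.12,-1],[0,0,0,-0.12,-1],[0,0,0,-0.09,-1],[0,0,0,-0.037,-1]])

```text
t: 7.5
ee_pos: [559.7, 166.5, 404.2]
orientation: [3.114, 0.41, -0.004]
ft_force: [0.7, 0.1, -5.5]
width: 20.1
```

```bash
python3 -c "
from h import *
save('scene','s4');save('wrist','w4');delta([560,166,406])
a=cv2.imread('pics/s4.png')[50:330,180:400];a=cv2.resize(a,None,fx=2.1,fy=2.1,interpolation=cv2.INTER_CUBIC);cv2.imwrite('pics/s4c.png',a)"
```

```text
t 7.6 pos [559.8 166.4 404.3] head 14.82 zdown [-0.002 -0.001 -1.   ] F [-0.2 -0.  -5.3] M [-0.05  0.07 -0.06] w 20.0 q [0.27 0.26 1.62 0.   1.26 1.58]
tool delta mm [ 0.1  0.4 -1.7]
```

View pics/s4c.png

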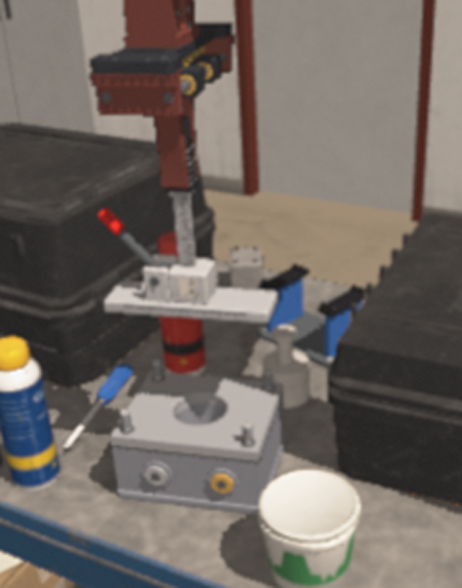

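View pics/w4.png

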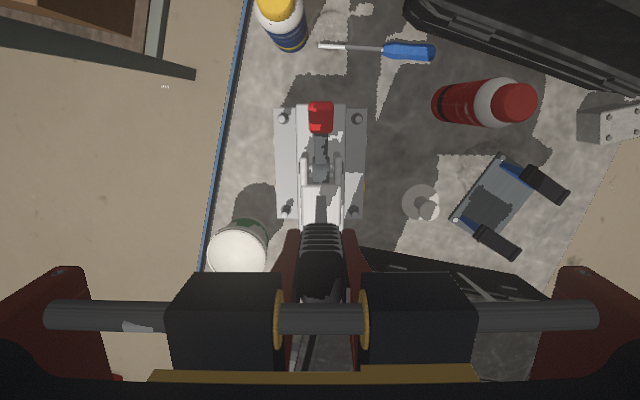

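The wrist view shows the studs at columns 284 and 356, symmetric about the foot. The stand saddles are visible at (545,185) and (495,243). Next I lower.

Call:
send_rows(rows=[[0,0,0.02,0,-1],[0,0,0.025,0,-1],[0,0,0.025,0,-1],[0,0,0.02,0,-1],[0,0,0.015,0,-1]])

```text
t: 8.1
ee_pos: [559.5, 166.2, 298.5]
orientation: [3.115, 0.402, -0.004]
ft_force: [-0.6, 0.8, -4.5]
width: 20.1
```

Call:
send_rows(rows=[[0,0,0.005,0,-1],[0,0,0.003,0,-1],[0,0,0.003,0,-1],[0,0,0.003,0,-1],[0,0,0.003,0,-1]])

```text
t: 8.6
ee_pos: [560.8, 166.5, 284.4]
orientation: [-3.115, -0.402, -0.003]
ft_force: [0.3, -0.0, -3.0]
width: 19.7
```

Run:
```python
from h import *
state(); save('scene','s5'); save('wrist','w5')
im=load('w4'); P=cloud(im); X,Y,Z=P[...,0],P[...,1],P[...,2]
col=im['color'].astype(int)
m=(Y<-50)&(Y>-230)&(X>480)&(X<680)&(Z>73)&(Z<92)
n,l,s,c=cv2.connectedComponentsWithStats(m.astype(np.uint8))
cs=[]
for i in range(1,n):
    if s[i,4]>150:
        ys,xs=np.where(l==i); q=plane(im,np.c_[xs,ys],83)[:,:2].astype(np.float32); r=cv2.minAreaRect(q); print(s[i],np.round(r[0],1),np.round(r[1],1),r[2],Z[ys,xs].max().round(1),np.median(Z[ys,xs]).round(1)); cs.append(r[0])
cs=np.array(cs)
if len(cs)==2:
    d=cs[1]-cs[0]; print('mid',cs.mean(0),np.linalg.norm(d),np.degrees(np.arctan2(d[1],d[0])))
a=cv2.imread('pics/s5.png')[80:330,180:400];cv2.imwrite('pics/s5c.png',cv2.resize(a,None,fx=2.3,fy=2.3,interpolation=cv2.INTER_CUBIC))
```

```text
t 8.6 pos [560.8 166.5 284.4] head 14.71 zdown [ 0.002  0.    -1.   ] F [ 0.3 -0.  -3. ] M [-0.06  0.28 -0.  ] w 19.7 q [ 0.27  0.39  1.74 -0.    1.02  1.58]
[518 164  53  42 932] [ 616.1 -139.7] [81.2 26.7] 73.35128021240234 86.3 79.6
[472 224  51  38 812] [ 517.2 -110.6] [81.4 25.7] 74.05259704589844 86.7 79.5
mid [ 566.62854004 -125.19141006] 103.06049488578884 163.6005962656818
```

View pics/s5c.png

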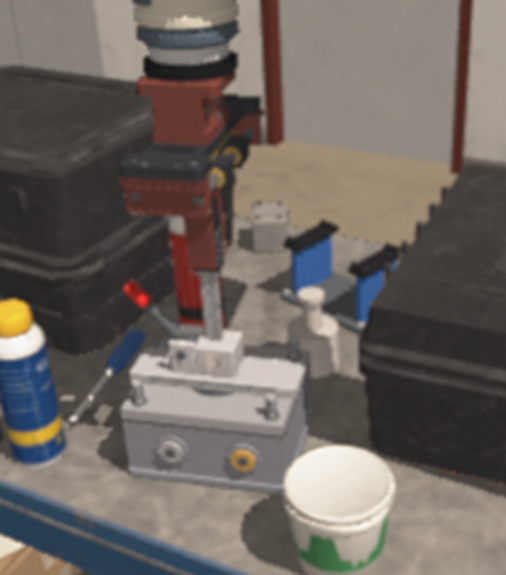

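The foot is on the block: the force dropped from -5.3 to -3 N, and the scene view shows the foot lying between the studs. I lower the beam in stages.

Call:
send_rows(rows=[[0,0,0.005,0,-1],[0,0,0.005,0,-1],[0,0,0.005,0,-1],[0,0,0.004,0,-1],[0,0,0.002,0,-1]])

```text
t: 9.2
ee_pos: [560.5, 166.4, 262.3]
orientation: [-3.116, -0.402, -0.0]
ft_force: [2.5, 1.1, -1.4]
width: 19.9
```

Call:
send_rows(rows=[[0,0,0.003,0,-1],[0,0,0.003,0,-1],[0,0,0.002,0,-1],[0,0,0.002,0,-1],[0,0,0,0,-1]])

```text
t: 9.7
ee_pos: [560.2, 166.3, 252.4]
orientation: [3.116, 0.402, -0.0]
ft_force: [0.5, 0.7, -2.4]
width: 19.7
```

Run:
```python
from h import *
state()
for n in ('top0','w1'):
    im=load(n); P=cloud(im); X,Y,Z=P[...,0],P[...,1],P[...,2]
    m=(np.hypot(X-560,Y-166)<24)&(Z<65); h=np.histogram(Z[m],bins=np.arange(20,60,2)); print(n,list(zip(h[1][:-1],h[0])))
```

```text
t 9.7 pos [560.2 166.3 252.4] head 14.71 zdown [-0. -0. -1.] F [ 0.5  0.7 -2.4] M [ 0.09 -0.32 -0.03] w 19.7 q [0.27 0.43 1.76 0.   0.96 1.58]
top0 [(np.int64(20), np.int64(0)), (np.int64(22), np.int64(0)), (np.int64(24), np.int64(0)), (np.int64(26), np.int64(0)), (np.int64(28), np.int64(6)), (np.int64(30), np.int64(21)), (np.int64(32), np.int64(71)), (np.int64(34), np.int64(84)), (np.int64(36), np.int64(29)), (np.int64(38), np.int64(4)), (np.int64(40), np.int64(0)), (np.int64(42), np.int64(0)), (np.int64(44), np.int64(0)), (np.int64(46), np.int64(0)), (np.int64(48), np.int64(0)), (np.int64(50), np.int64(0)), (np.int64(52), np.int64(0)), (np.int64(54), np.int64(0)), (np.int64(56), np.int64(0))]
w1 [(np.int64(20), np.int64(0)), (np.int64(22), np.int64(0)), (np.int64(24), np.int64(0)), (np.int64(26), np.int64(0)), (np.int64(28), np.int64(0)), (np.int64(30), np.int64(9)), (np.int64(32), np.int64(147)), (np.int64(34), np.int64(30)), (np.int64(36), np.int64(0)), (np.int64(38), np.int64(0)), (np.int64(40), np.int64(0)), (np.int64(42), np.int64(0)), (np.int64(44), np.int64(0)), (np.int64(46), np.int64(0)), (np.int64(48), np.int64(0)), (np.int64(50), np.int64(0)), (np.int64(52), np.int64(0)), (np.int64(54), np.int64(0)), (np.int64(56), np.int64(0))]
```

The crown is at z≈33.5, so contact should come at TCP z≈239.

Call:
send_rows(rows=[[0,0,0.003,0,-1],[0,0,0.003,0,-1],[0,0,0.002,0,-1],[0,0,0.001,0,-1],[0,0,0,0,-1]])

```text
t: 10.2
ee_pos: [560.2, 166.3, 243.5]
orientation: [3.116, 0.402, -0.001]
ft_force: [0.6, 0.1, -2.3]
width: 19.7
```

Call:
send_rows(rows=[[0,0,0.0008,0,-1],[0,0,0.0007,0,-1],[0,0,0,0,-1]])

```text
t: 10.5
ee_pos: [560.2, 166.3, 242.1]
orientation: [3.116, 0.402, -0.0]
ft_force: [1.3, -0.4, -2.4]
width: 19.7
```

Call:
send_rows(rows=[[0,0,0.0007,0,-1],[0,0,0,0,-1]])

```text
t: 10.7
ee_pos: [560.2, 166.3, 241.4]
orientation: [3.116, 0.402, -0.0]
ft_force: [0.9, -0.1, -2.3]
width: 19.8
```

Call:
send_rows(rows=[[0,0,0.0007,0,-1],[0,0,0,0,-1]])

```text
t: 10.9
ee_pos: [560.2, 166.3, 240.7]
orientation: [3.116, 0.402, -0.0]
ft_force: [0.7, 0.1, -1.9]
width: 20.1
```

Call:
send_rows(rows=[[0,0,0.0005,0,-1],[0,0,0,0,-1]])

```text
t: 11.1
ee_pos: [560.2, 166.3, 240.2]
orientation: [3.116, 0.402, -0.0]
ft_force: [-0.1, 0.6, -0.9]
width: 20.0
```

Call:
send_rows(rows=[[0,0,0.0005,0,-1],[0,0,0,0,-1]])

```text
t: 11.3
ee_pos: [560.2, 166.3, 239.7]
orientation: [3.116, 0.402, -0.0]
ft_force: [0.0, 0.3, -1.4]
width: 19.9
```

Call:
send_rows(rows=[[0,0,0.0005,0,-1],[0,0,0,0,-1]])

```text
t: 11.5
ee_pos: [560.3, 166.3, 239.2]
orientation: [-3.116, -0.402, 0.0]
ft_force: [-0.6, 0.4, -2.9]
width: 19.8
```

Call:
send_rows(rows=[[0,0,0.0005,0,-1],[0,0,0,0,-1]])

```text
t: 11.7
ee_pos: [560.2, 166.3, 238.9]
orientation: [3.116, 0.402, -0.0]
ft_force: [-0.9, -0.9, 0.9]
width: 19.9
```

Call:
send_rows(rows=[[0,0,0.0005,0,-1],[0,0,0,0,-1]])

```text
t: 11.9
ee_pos: [560.3, 166.3, 238.9]
orientation: [-3.116, -0.402, -0.0]
ft_force: [-2.3, -0.9, 4.9]
width: 19.9
```

Call:
send_rows(rows=[[0,0,0.0005,0,-1],[0,0,0,0,-1]])

```text
t: 12.1
ee_pos: [560.4, 166.4, 238.9]
orientation: [-3.116, -0.402, -0.001]
ft_force: [-3.1, -1.7, 8.7]
width: 19.4
```

Contact at z=238.9: F rose to +8.7 N and the TCP stopped moving, so the depth is about 46.8 mm. I ease the load and then open.

Call:
send_rows(rows=[[0,0,-0.0009,0,-1],[0,0,0,0,-1]])

```text
t: 12.3
ee_pos: [560.3, 166.3, 238.9]
orientation: [-3.116, -0.402, -0.0]
ft_force: [-2.1, -0.4, 3.4]
width: 20.0
```

Call:
send_rows(rows=[[0,0,0,0,-0.4],[0,0,0,0,0],[0,0,0,0,0.5],[0,0,0,0,0.6],[0,0,0,0,0.6]])

```text
t: 12.8
ee_pos: [560.3, 166.4, 238.6]
orientation: [3.116, 0.402, -0.0]
ft_force: [0.5, -0.7, -0.2]
width: 54.6
```

Run:
```python
from h import *
state(); save('wrist','w6'); im=save('scene','s6')
a=im['color'][80:330,180:400];cv2.imwrite('pics/s6c.png',cv2.resize(a,None,fx=2.3,fy=2.3,interpolation=cv2.INTER_CUBIC))
```

```text
t 12.8 pos [560.3 166.4 238.6] head 14.71 zdown [-0. -0. -1.] F [ 0.5 -0.7 -0.2] M [-0.01 -0.01  0.04] w 54.6 q [ 0.27  0.45  1.77 -0.    0.93  1.58]
```

View pics/s6c.png

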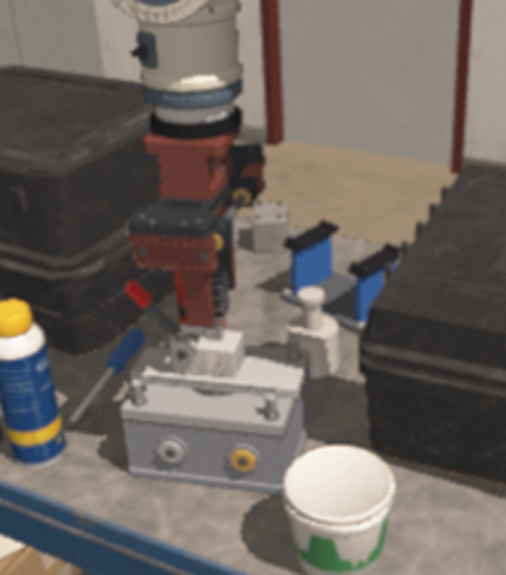

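View pics/w6.png

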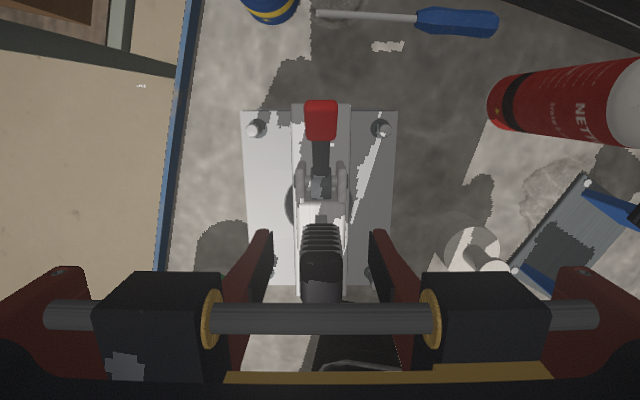

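Released: the gauge stands by itself with the lever still up (pad at (320,115) in the wrist view). I check the blue can's position and height for clearance while pressing, and the pad location.

Run:
```python
from h import *
im=load('top0');P=cloud(im);X,Y,Z=P[...,0],P[...,1],P[...,2]
m=(X>600)&(X<800)&(Y>180)&(Y<320)&(Z>100); n,l,s,c=cv2.connectedComponentsWithStats(m.astype(np.uint8))
for i in range(1,n):
    if s[i,4]>15: q=P[l==i]; print(s[i],q.min(0).round(),q.max(0).round(),np.median(q,0).round())
im=load('w6');P=cloud(im);b,g,r=[im['color'][...,i].astype(int) for i in range(3)]
m=(r>110)&(g<70)&(b<70); m[:,:290]=0;m[:,350:]=0;m[:90]=0;m[150:]=0
q=P[m]; q=q[~np.isnan(q[:,0])]; h=np.radians(14.71); e=np.array([np.cos(h),np.sin(h)]); f=np.array([-e[1],e[0]])
d=q[:,:2]-np.array([560.3,166.4]); print('pad local x',np.percentile(d@e,[5,50,95]).round(1),'y',np.percentile(d@f,[5,50,95]).round(1),'z',np.percentile(q[:,2],[5,50,95]).round(1))
```

```text
[208 100  18  18 237] [761. 243. 106.] [800. 281. 135.] [778. 260. 129.]
[206 121  25  24 449] [695. 230. 101.] [744. 281. 169.] [714. 248. 144.]
pad local x [67.  76.6 79.7] y [-6.6  0.7  5.8] z [165.1 174.  175.6]
```

Call:
send_rows(rows=[[0,0,-0.02,0,0.6],[0,0,-0.03,0,0.6],[0,0,-0.03,0,-1],[0,0,0,0,-1],[0,0,0,0,-1]])

```text
t: 13.4
ee_pos: [560.4, 166.3, 319.1]
orientation: [-3.116, -0.402, -0.002]
ft_force: [-0.7, 0.2, -1.0]
width: 49.7
```

Call:
send_rows(rows=[[0.025,0,0,0,-1],[0.025,0,0,0,-1],[0.024,0,0,0,-1],[0,0,0.02,0,-1],[0,0,0.02,0,-1]])

```text
t: 13.9
ee_pos: [631.9, 185.1, 276.5]
orientation: [3.116, 0.402, -0.002]
ft_force: [-0.5, 0.2, -1.1]
width: 9.6
```

Call:
send_rows(rows=[[0,0,0.01,0,-1],[0,0,0,0,-1]])

```text
t: 14.1
ee_pos: [630.5, 184.7, 265.7]
orientation: [3.115, 0.402, -0.008]
ft_force: [-0.2, -0.3, -0.6]
width: 0.3
```

Run:
```python
from h import *
o,Rm=state(); print('local', (Rm.T@(o['ee_pos']-[560.3,166.4,238.6])).round(1)); save('wrist','w7'); im=save('scene','s7')
a=im['color'][80:330,180:400];cv2.imwrite('pics/s7c.png',cv2.resize(a,None,fx=2.3,fy=2.3,interpolation=cv2.INTER_CUBIC))
```

```text
t 14.1 pos [630.5 184.7 265.7] head 14.71 zdown [-0.005 -0.001 -1.   ] F [-0.2 -0.3 -0.6] M [ 0.05  0.01 -0.03] w 0.3 q [0.27 0.51 1.58 0.   1.06 1.58]
local [ 72.4   0.1 -27.5]
```

View pics/s7c.png

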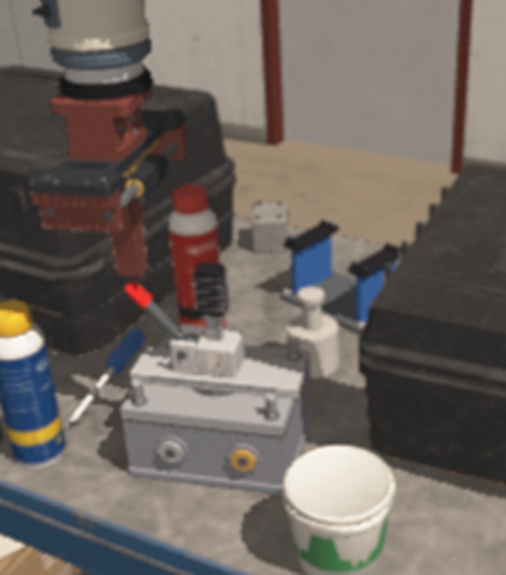

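View pics/w7.png

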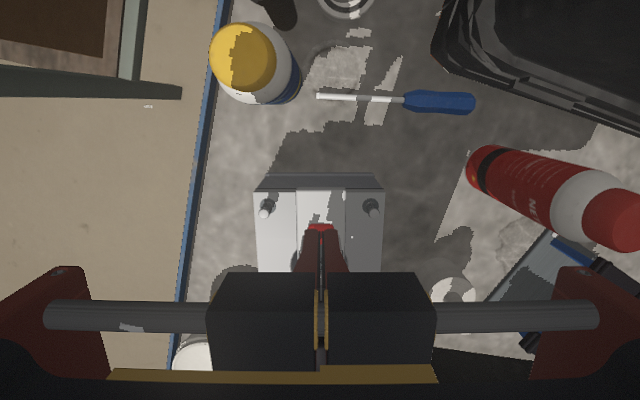

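The closed fingers are over the pad, with its red edge visible at (320,227). The gauge is standing on the block. I press while following the arc.

Call:
send_rows(rows=[[0.001,0,0.004,0,-1],[0.001,0,0.004,0,-1],[0.001,0,0.004,0,-1],[0.001,0,0.004,0,-1]])

```text
t: 14.6
ee_pos: [637.2, 186.5, 253.9]
orientation: [-3.115, -0.402, -0.007]
ft_force: [3.9, 0.7, 8.6]
width: 0.4
```

Call:
send_rows(rows=[[0.0015,0,0.004,0,-1],[0.0015,0,0.004,0,-1],[0.0015,0,0.004,0,-1],[0.0015,0,0.004,0,-1]])

```text
t: 15.0
ee_pos: [645.1, 188.6, 239.7]
orientation: [-3.114, -0.402, -0.016]
ft_force: [4.5, 1.1, 5.9]
width: 0.2
```

Run:
```python
from h import *
o,Rm=state(); print('local', (Rm.T@(o['ee_pos']-[560.3,166.4,238.6])).round(1)); save('wrist','w8'); im=save('scene','s8')
a=im['color'][80:330,180:400];cv2.imwrite('pics/s8c.png',cv2.resize(a,None,fx=2.3,fy=2.3,interpolation=cv2.INTER_CUBIC))
```

```text
t 15.0 pos [645.1 188.6 239.7] head 14.71 zdown [ 0.01   0.003 -1.   ] F [4.5 1.1 5.9] M [ 0.27 -0.87  0.03] w 0.2 q [0.27 0.56 1.57 0.   1.01 1.58]
local [87.6  0.  -0.2]
```

View pics/s8c.png

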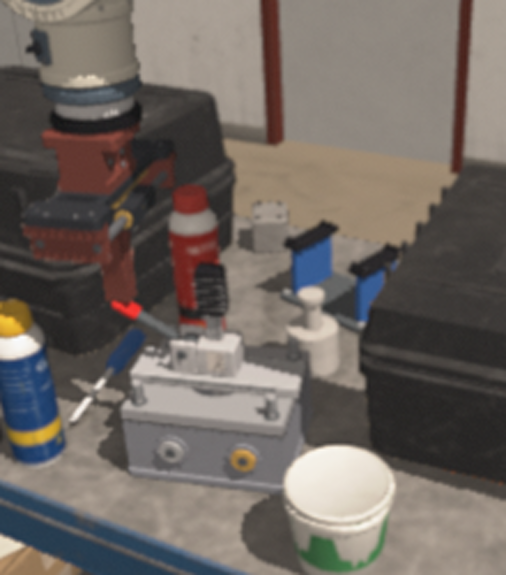

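The lever is rotating, the gauge is still in place, and the force is about 6–8 N. I continue straight down.

Call:
send_rows(rows=[[0.0005,0,0.004,0,-1],[0.0005,0,0.004,0,-1],[0.0005,0,0.004,0,-1],[0,0,0.004,0,-1]])

```text
t: 15.5
ee_pos: [643.2, 188.1, 220.6]
orientation: [-3.116, -0.402, -0.001]
ft_force: [0.7, 1.2, 3.1]
width: 0.8
```

Call:
send_rows(rows=[[0,0,0.004,0,-1],[0,0,0.004,0,-1],[0,0,0.003,0,-1],[0,0,0.002,0,-1]])

```text
t: 15.9
ee_pos: [643.0, 188.1, 207.3]
orientation: [-3.116, -0.402, -0.0]
ft_force: [2.5, -0.1, 3.8]
width: 0.4
```

Run:
```python
from h import *
o,Rm=state(); print('local', (Rm.T@(o['ee_pos']-[560.3,166.4,238.6])).round(1)); im=save('scene','s9')
a=im['color'][80:330,180:400];cv2.imwrite('pics/s9c.png',cv2.resize(a,None,fx=2.3,fy=2.3,interpolation=cv2.INTER_CUBIC))
```

```text
t 15.9 pos [643.  188.1 207.3] head 14.71 zdown [ 0.  0. -1.] F [ 2.5 -0.1  3.8] M [ 0.1  -0.41  0.01] w 0.4 q [0.27 0.6  1.58 0.   0.96 1.58]
local [85.5  0.1 31.3]
```

View pics/s9c.png

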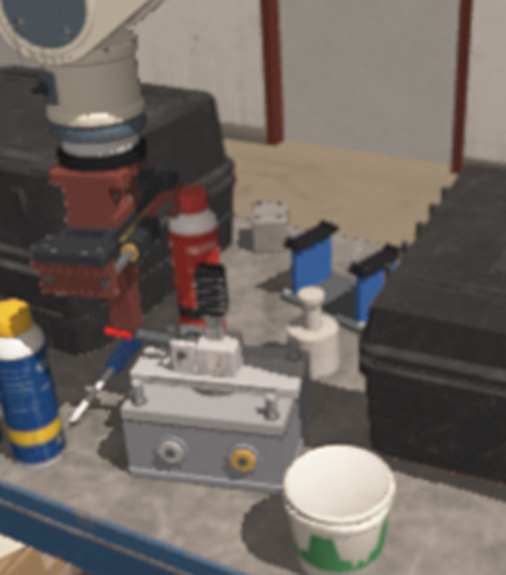

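Call:
send_rows(rows=[[0,0,0.002,0,-1],[0,0,0.001,0,-1],[0,0,0.001,0,-1]])

```text
t: 16.25
ee_pos: [643.2, 188.1, 203.7]
orientation: [-3.116, -0.402, -0.001]
ft_force: [2.5, 0.4, 3.3]
width: 0.4
```

Call:
send_rows(rows=[[0,0,0.001,0,-1],[0,0,0,0,-1]])

```text
t: 16.45
ee_pos: [643.0, 188.1, 202.6]
orientation: [-3.116, -0.402, 0.0]
ft_force: [2.6, 0.9, 3.2]
width: 0.1
```

Call:
send_rows(rows=[[0,0,0.001,0,-1],[0,0,0,0,-1]])

```text
t: 16.65
ee_pos: [643.0, 188.1, 201.6]
orientation: [-3.116, -0.402, -0.0]
ft_force: [2.6, 0.7, 2.3]
width: 0.5
```

Call:
send_rows(rows=[[0,0,0.001,0,-1],[0,0,0,0,-1]])

```text
t: 16.85
ee_pos: [643.0, 188.1, 200.6]
orientation: [3.116, 0.402, -0.0]
ft_force: [2.2, 0.4, 3.1]
width: 0.1
```

Call:
send_rows(rows=[[0,0,0.0007,0,-1],[0,0,0,0,-1]])

```text
t: 17.05
ee_pos: [643.0, 188.1, 199.9]
orientation: [3.116, 0.402, -0.0]
ft_force: [1.4, 1.2, 1.9]
width: 0.3
```

Call:
send_rows(rows=[[0,0,0.0005,0,-1],[0,0,0,0,-1]])

```text
t: 17.25
ee_pos: [643.0, 188.0, 199.8]
orientation: [-3.116, -0.402, -0.0]
ft_force: [1.0, 1.2, 5.6]
width: 0.3
```

Call:
send_rows(rows=[[0,0,0.0005,0,-1],[0,0,0,0,-1],[0,0,0,0,-1]])

```text
t: 17.55
ee_pos: [643.0, 188.1, 199.7]
orientation: [-3.116, -0.402, -0.0]
ft_force: [-0.6, 0.1, 7.3]
width: 0.4
```

Run:
```python
from h import *
o,Rm=state(); im=save('scene','s10')
a=im['color'][160:330,220:330];cv2.imwrite('pics/s10c.png',cv2.resize(a,None,fx=3.5,fy=3.5,interpolation=cv2.INTER_CUBIC))
```

```text
t 17.55 pos [643.  188.1 199.7] head 14.72 zdown [ 0.  0. -1.] F [-0.6  0.1  7.3] M [ 0.07 -0.07 -0.03] w 0.4 q [0.27 0.61 1.59 0.   0.95 1.58]
```

View pics/s10c.png

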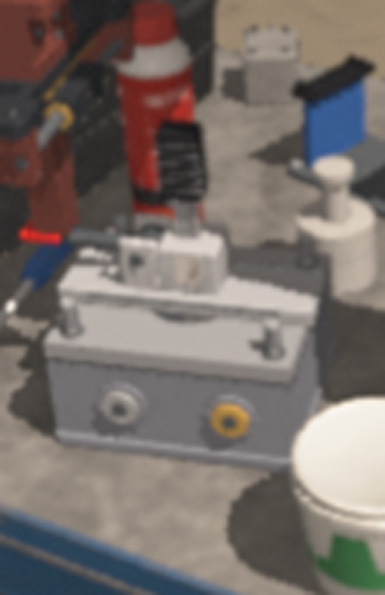

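Lever pressed: the end stop is at a tip height of 39.7 mm above the foot, against an expected locked height of 40 mm. The scene view shows the red pad level at (40,237). I retreat and go back over the handle.

Call:
send_rows(rows=[[0,0,-0.003,0,-1],[0,0,-0.02,0,-1],[0,0,-0.03,0,-1],[0,0,-0.035,0,-1],[0,0,-0.03,0,0]])

```text
t: 18.1
ee_pos: [642.1, 187.8, 317.4]
orientation: [3.115, 0.402, -0.005]
ft_force: [0.7, 0.8, 0.6]
width: 5.2
```

Call:
send_rows(rows=[[-0.025,0,0,0,0.6],[-0.025,0,0,0,0.8],[-0.025,0,0,0,1],[-0.0105,0,0,0,1],[0,0,0,0,1]])

```text
t: 18.6
ee_pos: [559.0, 166.0, 316.6]
orientation: [3.115, 0.402, -0.003]
ft_force: [0.8, 0.3, 0.4]
width: 44.8
```

Run:
```python
from h import *
delta([560.3,166.4,239.5]); im=save('wrist','w11')
P=cloud(im);X,Y,Z=P[...,0],P[...,1],P[...,2]
m=(Z>192)&(Z<206)&(np.hypot(X-560,Y-166)<30); ys,xs=np.where(m); q=P[m]; r=cv2.minAreaRect(q[:,:2].astype(np.float32)); print(m.sum(),np.median(q,0),r)
b,g,rr=[im['color'][...,i].astype(int) for i in range(3)]
m=(rr>110)&(g<70)&(b<70)&(np.hypot(X-650,Y-189)<40); print('pad',m.sum(),np.nanmedian(P[m],0))
```

```text
t 18.6 pos [559.  166.  316.6] head 14.72 zdown [-0.002 -0.001 -1.   ] F [0.8 0.3 0.4] M [ 0.01 -0.06  0.02] w 44.8 q [ 0.27  0.35  1.71 -0.    1.09  1.58]
tool delta mm [ 1.5 -0.1 77.1]
974 [562.29600238 166.5161521  198.19451628] ((560.8781127929688, 166.3292999267578), (25.688669204711914, 19.236299514770508), 15.32754898071289)
pad 372 [655.1055375  190.73632026 118.67363406]
```

View pics/w11.png

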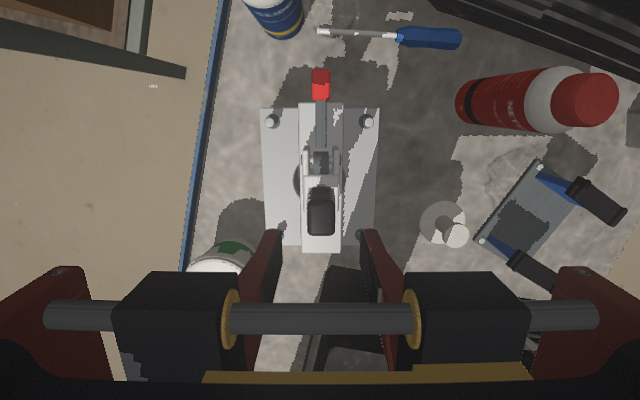

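The pad is measured at z=118.7, 95 mm out, which is the locked position. The handle is unmoved at (561,166). I descend and regrip.

Call:
send_rows(rows=[[0.001,0,0.02,0,1],[0,0,0.025,0,1],[0,0,0.02,0,1],[0,0,0.011,0,1],[0,0,0,0,0]])

```text
t: 19.15
ee_pos: [561.3, 166.6, 239.2]
orientation: [3.115, 0.402, -0.005]
ft_force: [-0.7, -0.3, -0.2]
width: 78.9
```

Call:
send_rows(rows=[[0,0,0,0,-1],[0,0,0,0,-1],[0,0,0,0,-1],[0,0,0,0,-1],[0,0,0,0,-1]])

```text
t: 19.65
ee_pos: [561.4, 166.6, 241.5]
orientation: [-3.116, -0.402, -0.001]
ft_force: [-0.6, 0.1, 0.9]
width: 40.0
```

Call:
send_rows(rows=[[0,0,0,0,-1],[0,0,0,0,-1],[0,0,0,0,-1],[0,0,0,0,-1],[0,0,0,0,-1]])

```text
t: 20.15
ee_pos: [561.3, 166.6, 241.0]
orientation: [-3.116, -0.402, 0.0]
ft_force: [0.2, -0.7, 0.7]
width: 20.2
```

```bash
python3 -c "
from h import *
state()"
```

```text
t 20.15 pos [561.3 166.6 241. ] head 14.72 zdown [-0.  0. -1.] F [ 0.2 -0.7  0.7] M [ 0.03  0.04 -0.  ] w 20.2 q [0.27 0.44 1.76 0.   0.93 1.58]
```

Call:
send_rows(rows=[[0,0,-0.005,0,-1],[0,0,-0.01,0,-1],[0,0,-0.02,0,-1],[0,0,-0.025,0,-1],[0,0,-0.03,0,-1]])

```text
t: 20.65
ee_pos: [560.4, 166.4, 331.2]
orientation: [3.115, 0.402, -0.004]
ft_force: [0.2, -0.2, -5.6]
width: 20.1
```

Call:
send_rows(rows=[[0,0,-0.03,0,-1],[0,0,-0.025,0,-1],[0,0,-0.015,0,-1],[0,0,-0.006,0,-1],[0,0,0,0,-1]])

```text
t: 21.15
ee_pos: [561.2, 166.6, 407.7]
orientation: [-3.116, -0.402, -0.002]
ft_force: [0.2, 0.6, -5.1]
width: 19.8
```

```bash
cat > stand.py <<'E'
from h import *
import sys
def go(n,fn,excl=None):
    im=save(n,fn); P=cloud(im); X,Y,Z=P[...,0],P[...,1],P[...,2]
    m=(Y<-40)&(Y>-230)&(X>480)&(X<680)&(Z>73)&(Z<93)
    k,l,s,c=cv2.connectedComponentsWithStats(m.astype(np.uint8)); cs=[]
    for i in range(1,k):
        if s[i,4]>60:
            ys,xs=np.where(l==i); q=plane(im,np.c_[xs,ys],83)[:,:2].astype(np.float32); r=cv2.minAreaRect(q); print(n,s[i],np.round(r[0],1),np.round(r[1],1),round(r[2],1),Z[ys,xs].max().round(1),np.median(Z[ys,xs]).round(1)); cs.append(r[0])
    cs=np.array(cs)
    if len(cs)==2:
        d=cs[1]-cs[0]; print('mid',cs.mean(0).round(1),np.linalg.norm(d),np.degrees(np.arctan2(d[1],d[0])))
E
python3 - <<'E'
from stand import *
state(); go('top','t12'); go('wrist','w12'); im=save('scene','s12')
a=im['color'][30:330,180:400];cv2.imwrite('pics/s12c.png',cv2.resize(a,None,fx=2,fy=2,interpolation=cv2.INTER_CUBIC))
E
```

```text
t 21.15 pos [561.2 166.6 407.7] head 14.71 zdown [ 0.001  0.    -1.   ] F [ 0.2  0.6 -5.1] M [ 0.04  0.07 -0.02] w 19.8 q [ 0.27  0.26  1.61 -0.    1.27  1.58]
top [363 171  32  18 297] [ 616.4 -142.4] [77.5 25. ] 73.0 89.7 80.3
top [351 210  32  18 302] [ 517.4 -113.5] [77.5 24.4] 74.5 88.4 80.5
mid [ 566.9 -128. ] 103.14271181148958 163.6835129309568
wrist [517 163  52  42 924] [ 616.  -139.7] [81.2 25.7] 73.4 86.3 79.5
wrist [471 224  51  38 805] [ 517.3 -110.8] [81.  25.6] 73.8 86.1 79.5
mid [ 566.7 -125.3] 102.79338843613246 163.69281604169103
```

View pics/s12c.png

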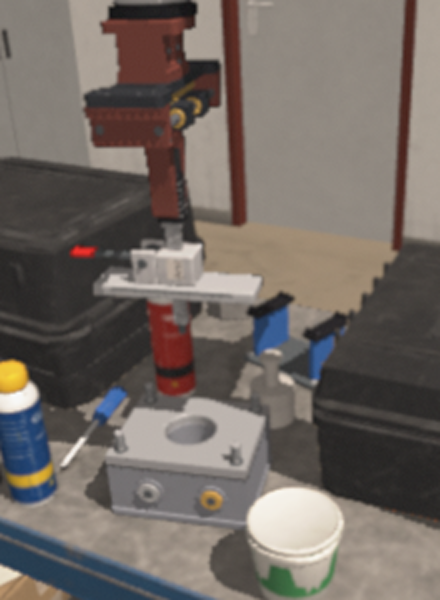

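View pics/t12.png

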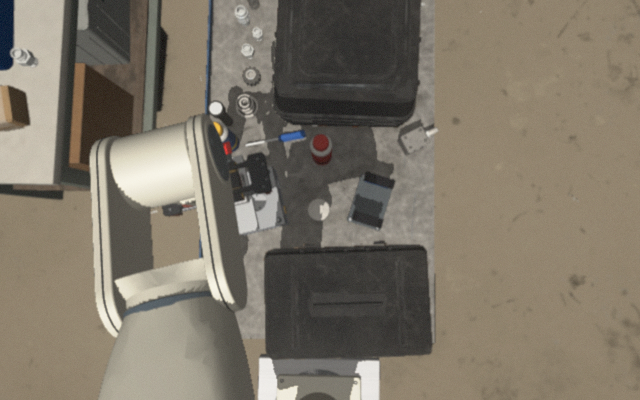

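The slide is locked (pad level, probe standing out below the foot). The stand is at (567,-125 to -128) with heading -16.3°. I carry the gauge over.

Call:
send_rows(rows=[[-0.003,0.0127,0,0,-1],[-0.0063,0.026,0,0,-1],[-0.007,0.029,0,0,-1],[-0.007,0.029,0,0,-1],[-0.007,0.029,0,0,-1]])

```text
t: 21.8
ee_pos: [563.4, 35.5, 406.1]
orientation: [3.115, 0.402, -0.003]
ft_force: [0.2, 0.2, -5.6]
width: 19.9
```

Call:
send_rows(rows=[[-0.007,0.029,0,0,-1],[-0.007,0.029,0,0,-1],[-0.007,0.029,0,0,-1],[-0.007,0.029,0,0,-1],[-0.006,0.026,0,0,-1]])

```text
t: 22.3
ee_pos: [566.4, -110.8, 406.1]
orientation: [-3.116, -0.401, 0.003]
ft_force: [0.8, -0.3, -5.8]
width: 19.8
```

Call:
send_rows(rows=[[-0.005,0.019,0,0.05,-1],[0,0,0,0.12,-1],[0,0,0,0.12,-1],[0,0,0,0.12,-1],[0,0,0,0.1,-1]])

```text
t: 22.8
ee_pos: [566.4, -129.1, 406.0]
orientation: [3.115, -0.405, -0.003]
ft_force: [0.0, 0.6, -5.8]
width: 19.8
```

Call:
send_rows(rows=[[0,0,0.02,0.031,-1],[0,0,0.02,0,-1],[0,0,0,0,-1],[0,0,0,0,-1]])

```text
t: 23.2
ee_pos: [566.7, -128.7, 366.6]
orientation: [-3.11, 0.445, 0.003]
ft_force: [0.6, 0.0, -6.0]
width: 19.8
```

Run:
```python
from stand import *
delta([567,-128.5,406]); go('wrist','w13'); go('top','t13'); im=save('scene','s13')
a=im['color'][30:330,220:420];cv2.imwrite('pics/s13c.png',cv2.resize(a,None,fx=2,fy=2,interpolation=cv2.INTER_CUBIC))
```

```text
t 23.2 pos [ 566.7 -128.7  366.6] head -16.3 zdown [-0.002  0.    -1.   ] F [ 0.6  0.  -6. ] M [ 0.05  0.   -0.02] w 19.8 q [-0.24  0.29  1.67 -0.    1.18  1.61]
tool delta mm [  0.1  -0.3 -39.4]
wrist [350 119   6  21 104] [ 605.6 -179.3] [ 5.8 22.9] 75.1 85.7 80.9
wrist [348 202   5  20  88] [ 508.  -150.6] [ 5.1 25.3] 75.2 85.6 79.9
mid [ 556.8 -164.9] 101.70102755537576 163.57496121840273
```

View pics/w13.png

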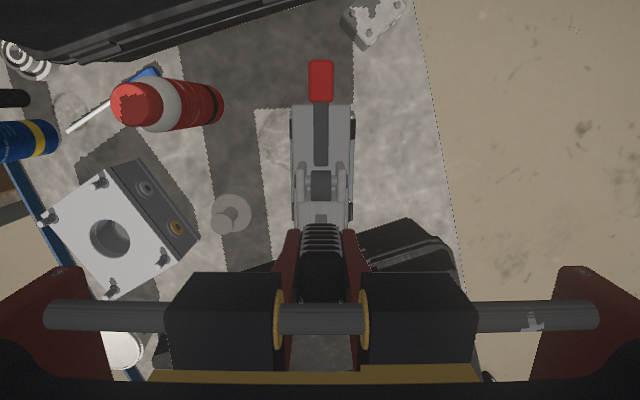

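View pics/s13c.png

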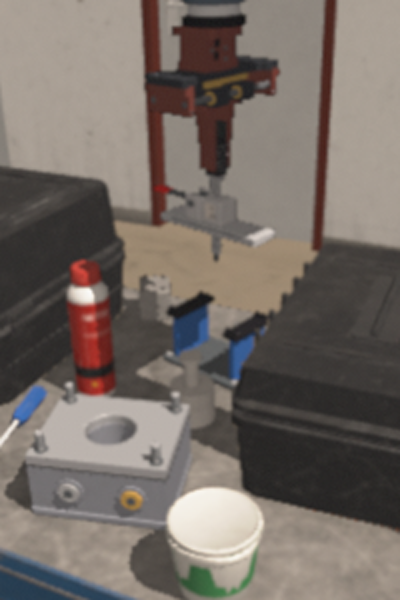

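Both views show the gauge centred over the stand. The saddle ends show evenly, at columns 289 and 355 about the foot's 292–353. I lower it.

Call:
send_rows(rows=[[0,0,0.02,0,-1],[0,0,0.025,0,-1],[0,0,0.025,0,-1],[0,0,0.02,0,-1],[0,0,0.012,0,-1]])

```text
t: 23.85
ee_pos: [567.0, -128.3, 264.2]
orientation: [-3.11, 0.445, 0.001]
ft_force: [-0.7, 0.8, -4.6]
width: 19.8
```

Call:
send_rows(rows=[[0,0,0.006,0,-1],[0,0,0,0,-1]])

```text
t: 24.05
ee_pos: [567.3, -128.4, 259.0]
orientation: [-3.11, 0.445, 0.0]
ft_force: [-0.2, -0.3, -5.5]
width: 20.0
```

Run:
```python
from stand import *
state(); go('wrist','w14'); im=save('scene','s14')
a=im['color'][80:280,250:400];cv2.imwrite('pics/s14c.png',cv2.resize(a,None,fx=3,fy=3,interpolation=cv2.INTER_CUBIC))
a=load('w14')['color'][60:300,200:440];cv2.imwrite('pics/w14c.png',cv2.resize(a,None,fx=2.5,fy=2.5,interpolation=cv2.INTER_CUBIC))
```

```text
t 24.05 pos [ 567.3 -128.4  259. ] head -16.28 zdown [-0.  0. -1.] F [-0.2 -0.3 -5.5] M [0.01 0.08 0.04] w 20.0 q [-0.24  0.41  1.76  0.    0.97  1.61]
wrist [277 124  15  31 412] [ 624.8 -114.1] [11.6 24.8] 72.2 86.6 83.3
wrist [350 124  21  31 572] [ 607.2 -174.3] [16.5 24.7] 73.8 86.5 80.6
wrist [357 237   8  21 107] [ 511.9 -150.9] [ 6.4 20.5] 76.1 85.1 79.4
```

View pics/s14c.png

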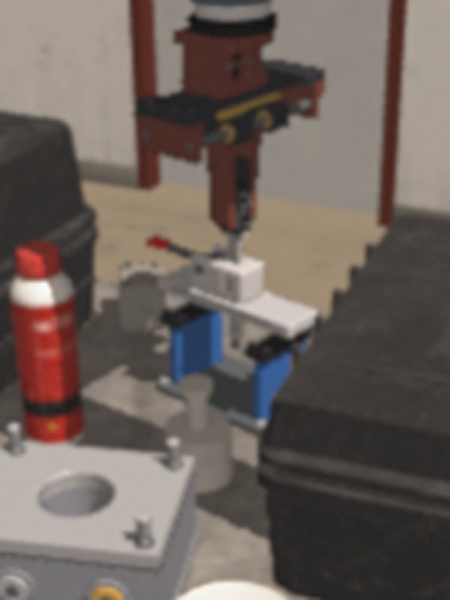

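View pics/w14c.png

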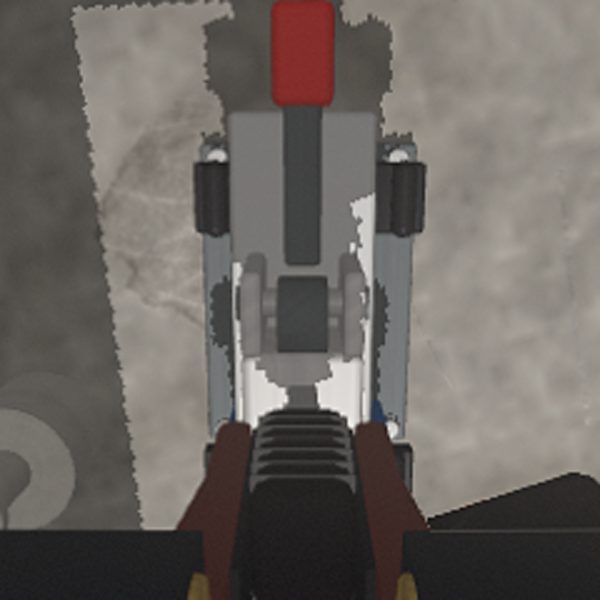

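The foot is 18 mm above the saddles. The saddle shows 33 px on the left and 47 px on the right, which, with the ray measurement, puts the stand centre 2.5 mm to the right. I shift by tool +y 2.5 mm and then lower.

Call:
send_rows(rows=[[0,0.0025,0.003,0,-1],[0,0,0.005,0,-1],[0,0,0.003,0,-1],[0,0,0.002,0,-1],[0,0,0,0,-1]])

```text
t: 24.65
ee_pos: [566.2, -130.7, 245.6]
orientation: [-3.11, 0.445, 0.001]
ft_force: [-0.1, -0.1, -6.0]
width: 20.0
```

Run:
```python
from stand import *
state(); go('wrist','w15')
a=load('w15')['color'][60:300,200:440];cv2.imwrite('pics/w15c.png',cv2.resize(a,None,fx=2.5,fy=2.5,interpolation=cv2.INTER_CUBIC))
```

```text
t 24.65 pos [ 566.2 -130.7  245.6] head -16.28 zdown [-0.001  0.    -1.   ] F [-0.1 -0.1 -6. ] M [0.07 0.08 0.05] w 20.0 q [-0.25  0.43  1.77  0.    0.94  1.61]
wrist [271 120  23  37 630] [ 625.6 -116.9] [16.6 28. ] 74.0 93.0 81.8
wrist [348 124  22  33 606] [ 607.2 -174.4] [16.  24.9] 72.1 92.8 81.6
wrist [277 243   7  15  62] [535.2 -83.8] [ 4.8 14.5] 58.8 84.4 79.2
```

View pics/w15c.png

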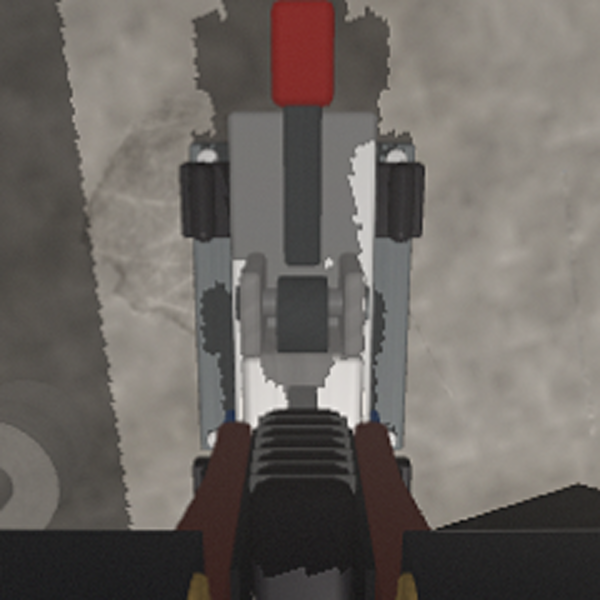

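Now centred, with 48 px of saddle visible on each side. I lower the rest.

Call:
send_rows(rows=[[0,0,0.0015,0,-1],[0,0,0.001,0,-1],[0,0,0.001,0,-1],[0,0,0,0,-1]])

```text
t: 25.1
ee_pos: [566.4, -130.7, 242.6]
orientation: [-3.11, 0.445, -0.0]
ft_force: [-0.9, 0.0, -4.7]
width: 20.0
```

Call:
send_rows(rows=[[0,0,0.0007,0,-1],[0,0,0,0,-1]])

```text
t: 25.3
ee_pos: [566.4, -130.7, 242.3]
orientation: [3.11, -0.445, 0.0]
ft_force: [-1.9, 0.4, 1.4]
width: 19.7
```

Call:
send_rows(rows=[[0,0,0.0006,0,-1],[0,0,0,0,-1]])

```text
t: 25.5
ee_pos: [566.4, -130.7, 241.5]
orientation: [3.11, -0.445, 0.0]
ft_force: [-3.8, 1.2, 2.8]
width: 19.7
```

Contact: the force went from -6 to +2.8 N. I release.

Call:
send_rows(rows=[[0,0,0,0,-0.5],[0,0,0,0,0],[0,0,0,0,0.5],[0,0,0,0,0.8],[0,0,0,0,0.8]])

```text
t: 26.0
ee_pos: [566.5, -130.8, 241.2]
orientation: [3.11, -0.445, 0.0]
ft_force: [-0.6, 0.3, 0.1]
width: 50.3
```

Call:
send_rows(rows=[[0,0,-0.01,0,0.8],[0,0,-0.02,0,0.8],[0,0,-0.03,0,0.8],[0,0,-0.03,0,0.8],[-0.02,0,-0.02,0,0.8]])

```text
t: 26.5
ee_pos: [549.0, -125.6, 354.3]
orientation: [3.109, -0.445, 0.007]
ft_force: [0.2, -0.4, -0.4]
width: 79.2
```

Call:
send_rows(rows=[[-0.03,0,0,0,0.8],[-0.01,0,0,0,0.8],[0,0,0,0,0.8]])

```text
t: 26.8
ee_pos: [507.9, -113.6, 351.7]
orientation: [3.11, -0.445, 0.001]
ft_force: [0.8, 0.3, -0.1]
width: 78.8
```

Run:
```python
from stand import *
state(); im=save('wrist','w16'); s=save('scene','s16')
a=s['color'][80:280,250:400];cv2.imwrite('pics/s16c.png',cv2.resize(a,None,fx=3,fy=3,interpolation=cv2.INTER_CUBIC))
P=cloud(im);X,Y,Z=P[...,0],P[...,1],P[...,2]
h=np.radians(-16.3);e=np.array([np.cos(h),np.sin(h)]);f=np.array([-e[1],e[0]])
u=(X-566.8)*e[0]+(Y+130)*e[1]; v=(X-566.8)*f[0]+(Y+130)*f[1]
# foot top plane tilt
m=(abs(v)<20)&(abs(u)<78)&(Z>86)&(Z<98)
A=np.c_[u[m],v[m],np.ones(m.sum())]; print('foot top plane',np.linalg.lstsq(A,Z[m],rcond=None)[0].round(4),m.sum(),np.percentile(u[m],[1,99]),np.percentile(v[m],[1,99]))
m=(Z>186)&(Z<206)&(np.hypot(u,v)<40); q=P[m]; print('handle',np.median(q,0),cv2.minAreaRect(q[:,:2].astype(np.float32)))
b,g,r=[im['color'][...,i].astype(int) for i in range(3)]
m=(r>110)&(g<70)&(b<70)&(np.hypot(u-90,v)<40); print('pad u,v,z',np.median(u[m]),np.median(v[m]),np.median(Z[m]))
```

```text
t 26.8 pos [ 507.9 -113.6  351.7] head -16.28 zdown [ 0. -0. -1.] F [ 0.8  0.3 -0.1] M [-0.04 -0.07 -0.01] w 78.8 q [-0.24  0.21  1.81  0.    1.12  1.61]
foot top plane [ 1.40000e-03 -1.20000e-03  9.14504e+01] 3016 [-77.09873575  77.0883379 ] [-19.62080009  19.81840934]
handle [ 565.95186201 -131.07265071  198.69928699] ((565.3069458007812, -130.88064575195312), (19.726573944091797, 25.50265121459961), 73.66319274902344)
pad u,v,z 92.85161273829648 -1.1612043341108773 118.87816391982221
```

View pics/w16.png

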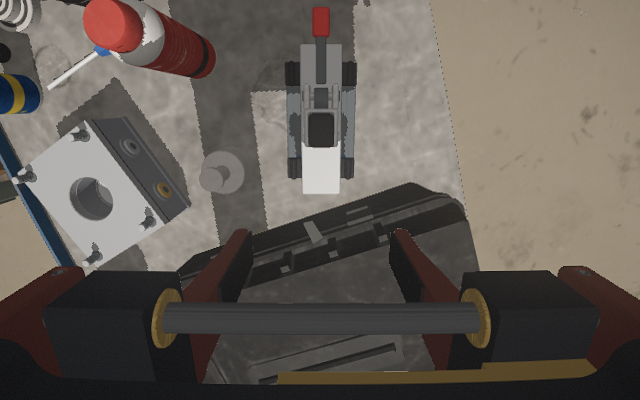

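View pics/s16c.png

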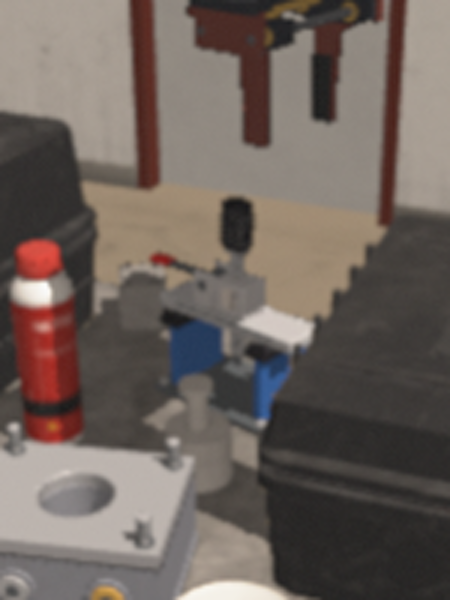

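The gauge is flat on the stand: tilt 0.002 rad, foot top at 91.5 mm. The pad is at the locked height, and the handle top at 198.7 mm gives a reading of about 47 mm. The wrist view shows the foot between the lips at (321,120), with the gripper clear. I hand in the job.

```bash
python3 -c "
from h import *
print(ctrl.close_job())"
```

```text
the job is handed in; nothing more can be done
None
```

I measured the piston at about 47 mm below the block's top. The gauge is back on its stand with the slide still locked, and the job was handed in at about 27 s of the 72 s allowed. The hand-in reports no verdict, so what follows rests on my own checks.

**Measuring and locking**
- **Setting down:** I set the foot flat over the bore and lowered the probe in 0.5 mm steps. Contact came at a 46.8 mm reading.
- **Load on the piston:** It peaked at about 9–11 N, well under the 60 N that moves it. I eased that off before letting go.
- **Locking:** I pressed the lever to its end stop. The pad then sat 39.7 mm above the foot's underside, against 40 mm for fully locked.

**Last checks on the stand**
- **Foot:** It lies between the saddle lips with its top at 91.5 mm (nominal 92 mm) and a tilt of about 0.002 rad. It is about 1 mm off the stand's middle.
- **Lever and reading:** The pad is at 118.9 mm, which is the locked height. The handle's top at 198.7 mm gives a reading of about 47.3 mm.
- **Other things:** The gripper is clear, and the other things on the bench look undisturbed in the pictures.

**A disagreement between cameras:** The top and wrist cameras differed by about 2.5 mm on the stand's position across its width. I re-measured from close up, shifted the gauge 2.5 mm, and the saddles then showed evenly on both sides of the foot.

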